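Check weight onto the balance with sprung tongs

ROBOT

A 6-joint arm with a two-finger parallel gripper is mounted at the origin on the work surface. World frame = base frame: x ahead of the robot, y to its left, z up, the work surface at z = 0. Lengths are in m, angles in degrees, forces in N, time in s.
With the tool pointing down it reaches from about 0.4 to 0.825 m from the base axis. Payload 7 kg.
Tool frame: the origin (TCP) lies on the centre line of the jaws, within the pads' length; the fingertips stand 8 mm ahead of it and the grasp point (between the pads) lies 11 mm behind it; z points along the fingers, y is the line along which they close (so a half turn about z gives the same grasp; the last joint's range is limited). The gripper opens to 88 mm and grips with 3 to 60 N. Pads are 19 mm wide; open, the fingers measure 130 mm over their backs; the gripper's body (78 mm by 193 mm) begins 47 mm behind the grasp point.
Start: joints at [-54.139, 20.546, 0.682, 0, -70.136, -16.507], TCP at [0.224, -0.637, 0.235] pointing down, gripper open.
Joint ranges: [-176.03, 176.03], [-82.01, 121.73], [-58.28, 71.71], [-173.87, 95.51], [-174.79, -0.11], [-173.66, 173.66]. Speed limits (degrees/s): [136.94, 136.94, 172.46, 180, 180, 180].

INTERFACE

Orientations are given as [roll, pitch, yaw] about the fixed x, y, z axes, in that order (R = Rz(yaw) Ry(pitch) Rx(roll)).
In Python, from plant import ctrl, vision gives the robot as it stands. The module is installed in compiled form; this text tells all that it offers.
- The arm moves only by the tool move_arm, never from a script. Its argument "moves" is one flat list of numbers, 7 for each row, row after row: the finger opening in cm, from 0 to 8.76, then the shift along the tool's x, y, z in cm, then the turn, a rotation vector about the tool's x, y, z in rad. A call has 1 to 8 rows; each row shifts and turns the commanded pose from where the row before left it, along the tool's axes as they then stand; what a row does not reach is not made up. A row lasts 1/10 s, in which the tool goes at most 50 mm and 8.59 degrees, less where a joint would pass 70% of its speed; a pose out of reach is approached as far as the arm can. A call with a gripper value outside its range is refused whole. The fingers move at their own pace and stop on an object; the grip force is fixed at half the most. Time passes only in rows, so rows that do not move let the fingers close. It gives the time, the measured TCP pose, the force, the opening and the grip force at its end, in the units of the state.
- ctrl.get_obs(): the state, without advancing time (a new reading comes with each control period).
- vision.snapshot(name): name is "scene" or "top" or "wrist"; returns (picture, depth): 480x640x3 uint8, red, green, blue; 480x640 float32, m along the optical axis (not along the pixel's ray), 0 where there is no reading.
- vision.camera_model(name): a dict with "vertical_fov" (degrees; the focal length in pixels is half the picture's height over the tangent of half this angle, whatever the lens; pixels are square), "cx", "cy" (the principal point, pixels), "cam_to_world" (4x4, takes a point from camera to world coordinates). Camera axes: x right, y down, z forward; pixel columns grow to the right and rows downward; lengths in m; the calibration is good to about 2 mm. A picture is of the moment at which its call begins: read the wrist's pose just before it. camera_model takes no time and is no camera call; for the wrist camera it gives the pose at the moment of the call.
- ctrl.close_job(): hands the job in; it is judged then, once.
The state is a dict: "clock": time; "joint_pos": joint angles; "qvel": joint speeds; "tau": joint torques, N m; "tool_pos": TCP position; "orientation": TCP orientation; "force": force on the tool from outside, world axes, zero at the start; "moment": the same for the moment, N m; "opening": finger opening in m; "gripper_force": force on a finger pad.
Only numpy, scipy, OpenCV 4.12 (cv2) and the standard library are available. Lean on these libraries where they do the work, as an engineer would, in place of code of your own. Each camera call takes 0.05 s, during which the arm holds its last target. There are 200 camera calls.

TASK

Check the balance: take the sprung tongs from their rest and use them, never your own fingers, to lift the smaller of the two steel weights out of its deep well in the wooden weight case. Lower it upright onto the middle of the balance pan, letting go only when it is down and not dropping it, then hang the tongs back on their rest by both ears. Leave the larger weight and everything else on the bench alone.

Things in the scene. Friction and masses are not known exactly. Their poses are not given: they have to be found in the camera images.
- tongs: Sprung parallel tongs, loose, 0.14 kg, hanging upright on the rest by two ears: a steel bar 76 mm along their x, 16 mm along y, 6 mm thick. Origin: middle of the ears' underside, z up. On the bar a steel block 16 x 22 mm (x, y), up to z = 30 mm. The two jaws slide symmetrically towards each other along the tongs' y. Turned half round the tongs are the same.
- tongs_grip (a point): Middle between the two black grip plates, 20 mm above the tongs' origin, clear above the rest: squeeze the plates' outer faces here, along the tongs' y. Plates 20 mm wide (x), 6 mm thick, z = -2 to 36 mm from the tongs' origin; 56 mm over both when free, 36 mm fully squeezed. Springs push each out with 4 N when free, 10 N fully squeezed.
- tongs_tips (a point): Midway between the jaw tips at their lower end, 95 mm below the tongs' origin. Below the ears each jaw is a flat steel arm 16 mm wide (x), 4 mm thick. Gap between the arms = width over the grip plates less 24 mm (32 mm when free); over the arms' outsides = that width less 16 mm (40 mm when free).
- jaw_left (a joint): How far the left jaw is pressed in: 0 (free) to 0.010 m (fully squeezed); the right moves equally. Gap between the arms = 32 mm - 2 x this. Squeezed to about 50 mm over the plates, the tongs are carried with jaws open (gap 26 mm); squeezing on grips a thing; easing back to about 50 mm lets it go with the tongs still in hand.
- rest: White plastic rest, fixed. Origin: centre of its underside, z up. Foot 90 x 100 x 6 mm; two upright plates along its y (80 mm long, 8 mm thick, up to z = 112 mm), 48 mm clear between them along x, open above and at both ends. The tongs hang with the ears across both plates, jaws between the plates, closing along the rest's y.
- rest_top (a point): Centre of the rest at the height of the plates' upper edges, 112 mm above the bench: where the tongs' origin sits when they hang on the rest.
- case: Wooden weight case, fixed: block 102 x 62 mm (x, y), 83 mm high, with two wells open upward, centred 23.5 mm either side of the centre along x. Each is 39 mm (x) by 46 mm (y), 75 mm deep (floor at z = 8 mm). Origin: centre of its underside, z up. The tongs go in with their closing line along the case's y. One weight stands in each well; which is where varies.
- weight_small: The smaller steel weight, 100 g, loose, upright in one of the wells. Origin: centre of its underside, z up. Body diameter 24 mm, 24 mm tall; neck diameter 11 mm up to 28 mm; round knob of diameter 15 mm from 28 to 41 mm, its top.
- weight_large: The larger steel weight, 250 g, in the other well, to be left alone. Origin: centre of its underside. Body diameter 32 mm, 32 mm tall; neck; knob of diameter 19 mm from 36 to 49 mm.
- balance: White laboratory balance, fixed, about 238 x 190 mm, 62 mm high at the pan, display side towards -x. Origin: on the bench under the pan's centre, z up.
- pan (a point): Centre of the upper face of the round steel pan (diameter 100 mm, flat, no rim), 75 mm above the bench.
- vial: Bystander: small amber vial with a white cap, 22 mm in diameter, 48 mm tall, loose. Origin: centre of its underside.
- beaker: Bystander: glass beaker full of glass tubes, 72 mm in diameter, 145 mm tall, loose. Origin: centre of its underside.
- tube_rack: Bystander: cream test tube rack with tubes, fixed, 240 x 100 mm, 95 mm tall. Origin: centre of its underside.
Things that resemble listed ones, but are neither listed nor needed, are in the scene too. Leave any red look-alike of the rest alone. What is shaped like the tongs but red is not meant.

How it is judged:
By the outcome, as a careful person would: the job done as asked, in the order asked, and still so for the second after the job is handed in, with the robot touching nothing.
It also fails if it takes over 61 s, if anything falls off the work surface, if the arm or the gripper's body presses on something with over 40 N, if the wrist force passes 120 N, or if a joint passes its speed limit or range.

## Working session

There is one attempt and no reset: what is moved stays moved. The work goes in short steps, Python scripts to look and compute and a tool call to move; the robot and the scene stay as the last step left them, time stands still between calls to the robot, and variables do not carry over. Pictures are saved under pics/ and viewed, at most 10 in all, crops included, and the job is handed in when it is done.

Besides the shell and the picture viewer there is one more tool, called after "Request:" as a command line: name --argument value ..., lists and objects as JSON in quotes. move_arm: Moves the arm, as the interface text tells. Its arguments: {"type":"object","properties":{"moves":{"type":"array"}},"required":["moves"]}

```bash
mkdir -p pics
cat > h.py <<'E'
import numpy as np, cv2
from plant import ctrl, vision
def snap(n,tag):
    m=vision.camera_model(n); p,d=vision.snapshot(n)
    cv2.imwrite(f'pics/{tag}.png',p[:,:,::-1]); np.savez(f'pics/{tag}.npz',p=p,d=d,T=m['cam_to_world'],f=240/np.tan(np.radians(m['vertical_fov']/2)),c=[m['cx'],m['cy']])
def load(tag): return np.load(f'pics/{tag}.npz')
def world(tag,u,v,z=None):
    a=load(tag);T=a['T'];r=np.array([(u-a['c'][0])/a['f'],(v-a['c'][1])/a['f'],1.])
    if z is None:
        return T[:3,:3]@(r*np.median(a['d'][v-1:v+2,u-1:u+2]))+T[:3,3]
    q=T[:3,:3]@r; return T[:3,3]+q*(z-T[2,3])/q[2]
def cloud(tag):
    a=load(tag);T=a['T'];v,u=np.mgrid[:480,:640];d=a['d']
    P=np.stack([(u-a['c'][0])/a['f']*d,(v-a['c'][1])/a['f']*d,d],-1)@T[:3,:3].T+T[:3,3]
    P[d==0]=np.nan; return P
E
python3 - <<'E'
from h import *
for n in('scene','top'): snap(n,n+'0')
a=cv2.imread('pics/scene0.png');b=cv2.imread('pics/top0.png')
for n in('scene0','top0'): print(load(n)['T'].round(3),load(n)['f'])
print(ctrl.get_obs())
E
```

```text
[[-0.438  0.491 -0.753  1.509]
 [ 0.899  0.221 -0.378  0.514]
 [-0.019 -0.843 -0.538  0.845]
 [ 0.     0.     0.     1.   ]] 561.8510690393097
[[-0.000e+00 -9.920e-01  1.290e-01  3.640e-01]
 [-1.000e+00  0.000e+00 -1.000e-03 -2.000e-03]
 [ 1.000e-03 -1.290e-01 -9.920e-01  1.239e+00]
 [ 0.000e+00  0.000e+00  0.000e+00  1.000e+00]] 497.56680708651993
{'clock': 0.1, 'joint_pos': array([-5.41371663e+01,  2.05872693e+01,  6.41230417e-01, -1.84930696e-02,
       -7.01355341e+01, -1.65064762e+01]), 'qvel': array([ 0.03862509, -0.08426919,  0.07013522,  0.13328382,  0.11153402,
        0.00756639]), 'tau': array([-7.41786589e-04, -5.84165204e+01,  2.93756765e+01,  7.01547503e+00,
        1.02068853e-02, -7.44556382e-05]), 'tool_pos': array([ 0.22356934, -0.63646869,  0.23373145]), 'orientation': array([ 1.79916849e+02, -6.50975952e-03, -1.60649934e+02]), 'force': array([ 0.50703311, -0.82744255,  0.88111591]), 'moment': array([-0.03363639,  0.05158602,  0.02708287]), 'gripper_force': 0.0, 'opening': 0.08784757359458323}
```

View pics/top0.png

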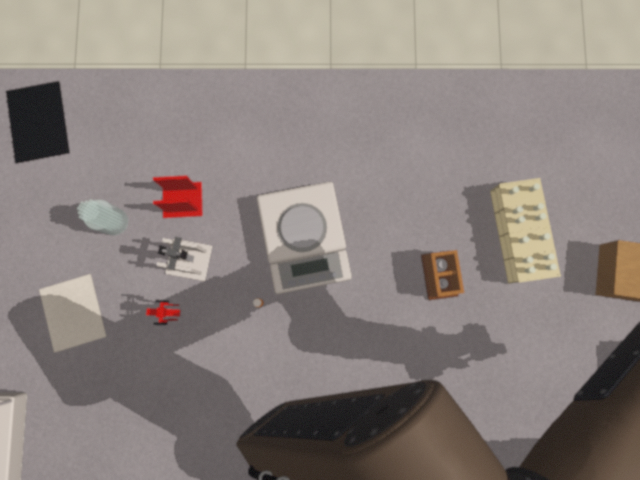

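View pics/scene0.png

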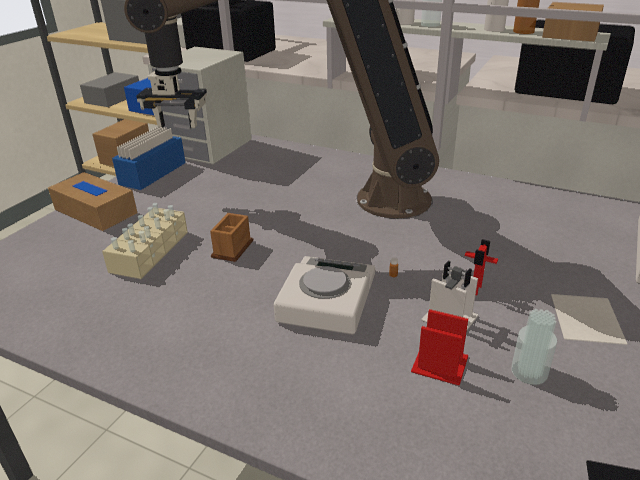

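Top view: white rest with steel/black tongs at (176,254). Look-alikes are the red rest (180,197) and the red tongs (163,313). The case is at (442,274), pan at (302,227) and vial at (257,302). I choose the white rest with the steel tongs and check it in a close crop.

Run:
```python
from h import *
b=cv2.imread('pics/top0.png');s=cv2.imread('pics/scene0.png')
R=lambda i,x,y,w,h:cv2.resize(i[y:y+h,x:x+w],(400,300),interpolation=cv2.INTER_CUBIC)
cv2.imwrite('pics/crop1.png',np.vstack([np.hstack([R(b,120,220,100,75),R(b,410,240,80,60)]),np.hstack([R(s,400,230,100,75),R(b,250,180,120,90)])]))
P=cloud('top0');p=load('top0')['p'].astype(int)
for n,(x0,x1,y0,y1,zl,zh) in dict(rest=(125,225,220,295,.1,.125),tong=(125,225,220,295,.13,.17),foot=(125,225,220,295,.003,.02),case=(410,480,240,310,.075,.1),pan=(270,335,195,260,.07,.09)).items():
    Q=P[y0:y1,x0:x1].reshape(-1,3);Q=Q[(Q[:,2]>zl)&(Q[:,2]<zh)]
    r=cv2.minAreaRect((Q[:,:2]*1000).astype(np.float32)) if len(Q)>4 else None
    print(n,len(Q),np.median(Q,0),r)
for u,v in((442,264),(444,284),(175,255),(302,227)): print(u,v,world('top0',u,v))
```

```text
rest 450 [0.49047559 0.31749206 0.11426319] ((493.6649169921875, 315.7606506347656), (80.12818908691406, 75.92550659179688), 79.38322448730469)
tong 188 [0.49392936 0.32008769 0.14116579] ((494.1494445800781, 320.11029052734375), (56.86420440673828, 19.76609992980957), 78.86883544921875)
foot 1216 [0.48438255 0.31045917 0.00490434] ((497.66192626953125, 351.37432861328125), (185.75521850585938, 250.48480224609375), 0.032577481120824814)
case 504 [ 0.4510312  -0.30773964  0.08249441] ((452.142333984375, -307.4873962402344), (102.43104553222656, 64.13044738769531), 7.262845516204834)
pan 1338 [0.56282724 0.03154435 0.07478713] ((561.019775390625, 32.3336181640625), (102.88835906982422, 99.04417419433594), 8.63680362701416)
442 264 [ 0.47434192 -0.30257641  0.05534487]
444 284 [ 0.42693822 -0.30708584  0.05017019]
175 255 [0.48674553 0.31157042 0.13941489]
302 227 [0.56034165 0.03137022 0.07660142]
```

View pics/crop1.png

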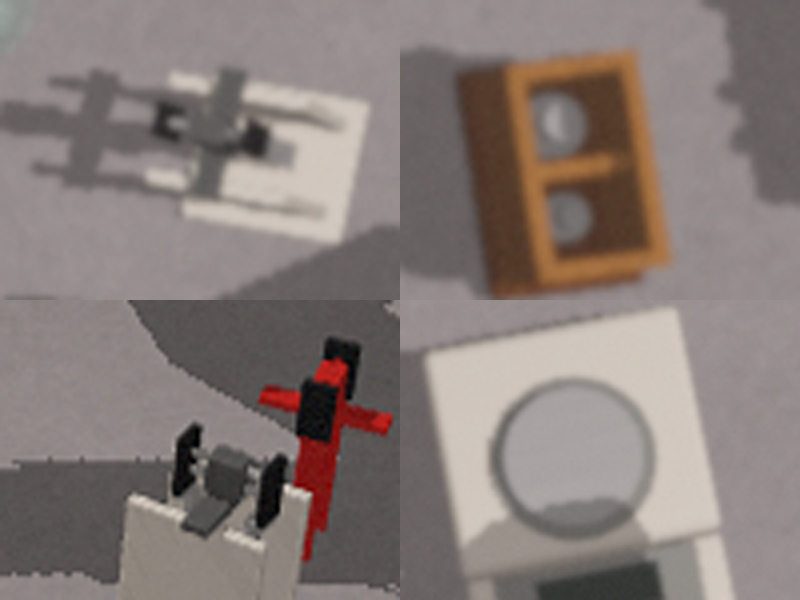

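The crop shows the steel tongs with black plates hanging on the white rest; the red pair is free-standing. In the case, the weight at top-image (442,264) looks larger and taller (z≈.055), and the one at (444,284) is smaller (z≈.050). I'll confirm this from the wrist camera on the way.

```bash
cat >> h.py <<'E'
from scipy.spatial.transform import Rotation as Ro
def go(x,y,z,yaw=None,base=None):
    o=ctrl.get_obs();p=o['tool_pos'];R=Ro.from_euler('xyz',o['orientation'],degrees=True)
    Rt=Ro.from_euler('xyz',[180,0,o['orientation'][2] if yaw is None else yaw],degrees=True)
    print('shift first cm',(R.inv().apply(np.array([x,y,z])-p)*100).round(2),'turn',(R.inv()*Rt).as_rotvec().round(3),'| turn first: shift',(Rt.inv().apply(np.array([x,y,z])-p)*100).round(2))
E
python3 - <<'E'
from h import *
T=vision.camera_model('wrist')['cam_to_world'];o=ctrl.get_obs()
R=Ro.from_euler('xyz',o['orientation'],degrees=True).as_matrix()
print((R.T@(T[:3,3]-o['tool_pos'])).round(3),(R.T@T[:3,:3]).round(2))
go(.40,-.32,.33,-173)
E
```

```text
[ 0.086  0.    -0.149] [[ 0.   -0.95 -0.31]
 [ 1.    0.    0.  ]
 [-0.   -0.31  0.95]]
shift first cm [-27.13  24.03  -9.6 ] turn [ 0.001 -0.     0.216] | turn first: shift [-21.37  29.26  -9.63]
```

Request:
move_arm --moves '[8.7, -3.4, 3.0, -1.2, 0, 0, 0, 8.7, -3.4, 3.0, -1.2, 0, 0, 0, 8.7, -3.4, 3.0, -1.2, 0, 0, 0, 8.7, -3.4, 3.0, -1.2, 0, 0, 0, 8.7, -3.4, 3.0, -1.2, 0, 0, 0, 8.7, -3.4, 3.0, -1.2, 0, 0, 0, 8.7, -3.4, 3.0, -1.2, 0, 0, 0, 8.7, -3.4, 3.0, -1.2, 0, 0, 0]'

```text
clock: 0.9
tool_pos: [0.4011, -0.3184, 0.3309]
orientation: [180.0, 0.0, -160.7]
force: [1.1, -0.8, 0.2]
opening: 0.0871
gripper_force: 0.0
```

Request:
move_arm --moves '[8.7, 0, 0, 0, 0, 0, 0.108, 8.7, 0, 0, 0, 0, 0, 0.108, 8.7, 0, 0, 0, 0, 0, 0]'

```text
clock: 1.2
tool_pos: [0.4009, -0.3196, 0.3304]
orientation: [180.0, -0.0, -173.0]
force: [-0.7, -0.1, 0.1]
opening: 0.0871
gripper_force: 0.0
```

Run:
```python
from h import *
snap('wrist','w1');print(ctrl.get_obs()['tool_pos'],ctrl.get_obs()['orientation'])
P=cloud('w1')
Q=P.reshape(-1,3);Q=Q[(Q[:,2]>.077)&(Q[:,2]<.095)&(abs(Q[:,0]-.45)<.08)&(abs(Q[:,1]+.31)<.06)]
print(len(Q),np.median(Q,0),cv2.minAreaRect((Q[:,:2]*1000).astype(np.float32)))
Q=P.reshape(-1,3);m=(Q[:,2]>.043)&(Q[:,2]<.07)&(abs(Q[:,1]+.31)<.02)
for c in(.428,.475):
    q=Q[m&(abs(Q[:,0]-c)<.012)];print(c,len(q),np.median(q,0),q[:,2].max(),(q.min(0)+q.max(0))/2)
go(.494,.32,.33,-191)
```

```text
[ 0.40072165 -0.31995961  0.33035173] [ 1.79982034e+02 -1.82548800e-02 -1.72865654e+02]
2230 [ 0.44755071 -0.30676816  0.0819082 ] ((452.6072082519531, -306.2583312988281), (102.91560363769531, 62.11861038208008), 7.555006980895996)
0.428 146 [ 0.43049003 -0.30804146  0.04777345] 0.04981057376475906 [ 0.43112122 -0.30804994  0.04650045]
0.475 273 [ 0.47365351 -0.30235817  0.05570763] 0.060437513347383565 [ 0.47635324 -0.30987551  0.05193226]
shift first cm [-1.720e+01  6.234e+01  5.000e-02] turn [ 0.    -0.     0.317] | turn first: shift [3.05e+00 6.46e+01 4.00e-02]
```

View pics/w1.png

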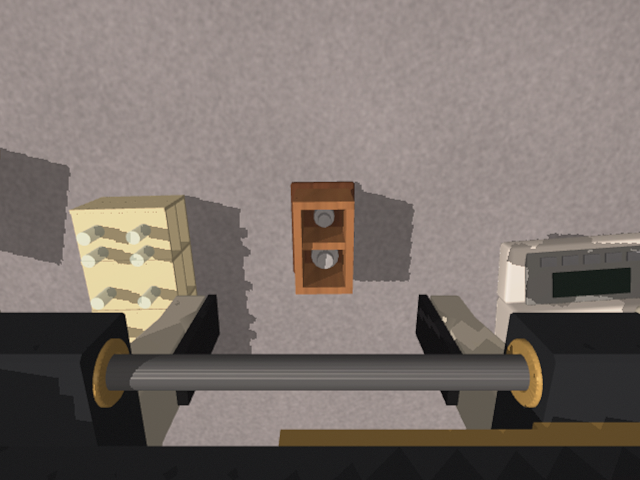

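Upper weight in this picture (323,218) is the smaller one (nearer the robot, top z≈.049); the one at (325,259) is larger. The small weight is therefore near (0.430,-0.308). Next, the tongs.

Request:
move_arm --moves '[8.7, 0, 0, 0, 0, 0, 0.106, 8.7, 0, 0, 0, 0, 0, 0.106, 8.7, 0, 0, 0, 0, 0, 0.106, 8.7, 0.45, 4.57, 0, 0, 0, 0, 8.7, 0.45, 4.57, 0, 0, 0, 0, 8.7, 0.45, 4.57, 0, 0, 0, 0, 8.7, 0.45, 4.57, 0, 0, 0, 0, 8.7, 0.45, 4.57, 0, 0, 0, 0]'

```text
clock: 2.05
tool_pos: [0.4228, -0.0906, 0.3305]
orientation: [180.0, 0.0, 168.9]
force: [1.5, 0.6, 0.1]
opening: 0.087
gripper_force: 0.0
```

Request:
move_arm --moves '[8.7, 0.45, 4.57, 0, 0, 0, 0, 8.7, 0.45, 4.57, 0, 0, 0, 0, 8.7, 0.45, 4.57, 0, 0, 0, 0, 8.7, 0.45, 4.57, 0, 0, 0, 0, 8.7, 0.45, 4.57, 0, 0, 0, 0, 8.7, 0.45, 4.57, 0, 0, 0, 0, 8.7, 0.45, 4.57, 0, 0, 0, 0, 8.7, 0.45, 4.57, 0, 0, 0, 0]'

```text
clock: 2.85
tool_pos: [0.4592, 0.2753, 0.3304]
orientation: [-180.0, -0.0, 168.9]
force: [0.3, 0.4, 0.0]
opening: 0.0869
gripper_force: 0.0
```

Request:
move_arm --moves '[8.7, 0.45, 4.57, 0, 0, 0, 0, 8.7, 0, 0, 0, 0, 0, 0, 8.7, 0, 0, 0, 0, 0, 0]'

```text
clock: 3.15
tool_pos: [0.4637, 0.3201, 0.3293]
orientation: [-179.9, -0.1, 168.9]
force: [-0.5, -0.8, 0.4]
opening: 0.0869
gripper_force: 0.0
```

Run:
```python
from h import *
snap('wrist','w2');print(ctrl.get_obs()['tool_pos'],ctrl.get_obs()['orientation'])
P=cloud('w2');p=load('w2')['p'].astype(int)
near=(abs(P[...,0]-.494)<.07)&(abs(P[...,1]-.318)<.07)
dark=p.max(2)<60
def rep(n,m):
    Q=P[m];print(n,len(Q),np.median(Q,0) if len(Q) else '',cv2.minAreaRect((Q[:,:2]*1000).astype(np.float32)) if len(Q)>4 else '')
rep('plates',near&dark&(P[...,2]>.13)&(P[...,2]<.16))
rep('resttop',near&(p.min(2)>130)&(P[...,2]>.105)&(P[...,2]<.12))
rep('bar',near&~dark&(p.max(2)<130)&(P[...,2]>.112)&(P[...,2]<.127))
rep('block',near&~dark&(p.max(2)<150)&(P[...,2]>.136)&(P[...,2]<.15))
```

```text
[0.46375466 0.31925483 0.32985022] [-1.79919837e+02 -3.66075333e-02  1.68870247e+02]
plates 424 [0.48979552 0.32310514 0.14608062] ((493.51971435546875, 321.2183532714844), (55.259944915771484, 19.531208038330078), 78.28512573242188)
resttop 1098 [0.47116612 0.31141967 0.1108251 ] ((491.34600830078125, 317.22802734375), (79.45572662353516, 64.41571807861328), 79.14321899414062)
bar 966 [0.48162774 0.32217634 0.11695636] ((493.1319580078125, 322.2300720214844), (46.9840202331543, 76.69910430908203), 59.91864013671875)
block 507 [0.4937074  0.3206641  0.14065777] ((495.41656494140625, 321.34747314453125), (55.31328582763672, 18.475521087646484), 82.8253173828125)
```

View pics/w2.png

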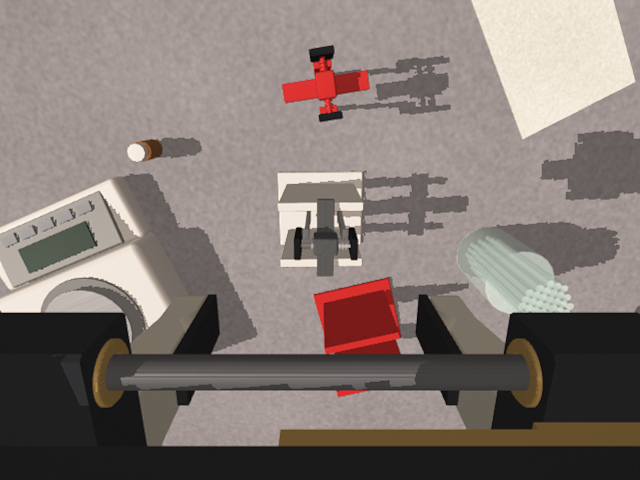

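Wrist view: steel tongs with plates at (299,244) and (353,244) on the white rest. Red tongs are at (325,85) and the red rest at (358,320). The plates' top is at z≈.147 as expected, and their middle is at (0.4935,0.3212).

Request:
move_arm --moves '[8.7, -2.88, 0.77, 0, 0, 0, 0, 8.7, 0, 0, 3.6, 0, 0, 0, 8.7, 0, 0, 3.6, 0, 0, 0, 8.7, 0, 0, 3.6, 0, 0, 0, 8.7, 0, 0, 3.6, 0, 0, 0, 8.7, 0, 0, 3.4, 0, 0, 0, 8.7, 0, 0, 2.1, 0, 0, 0, 8.7, 0, 0, 1.0, 0, 0, 0]'

```text
clock: 4.0
tool_pos: [0.493, 0.3193, 0.1199]
orientation: [-179.9, -0.1, 168.7]
force: [-0.1, -0.2, 0.4]
opening: 0.0867
gripper_force: 0.0
```

Request:
move_arm --moves '[8.0, 0, 0, 0, 0, 0, 0, 7.0, 0, 0, 0, 0, 0, 0, 6.2, 0, 0, 0, 0, 0, 0, 5.8, 0, 0, 0, 0, 0, 0, 5.4, 0, 0, 0, 0, 0, 0, 5.2, 0, 0, 0, 0, 0, 0, 5.2, 0, 0, 0, 0, 0, 0, 5.2, 0, 0, 0, 0, 0, 0]'

```text
clock: 4.8
tool_pos: [0.4937, 0.3217, 0.1223]
orientation: [180.0, 0.0, 168.8]
force: [-1.7, -1.4, 6.6]
opening: 0.0522
gripper_force: 5.3
```

Request:
move_arm --moves '[5.2, 0, 0, 0, 0, 0, 0, 5.2, 0, 0, -0.5, 0, 0, 0, 5.2, 0, 0, -1.5, 0, 0, 0, 5.2, 0, 0, -3, 0, 0, 0, 5.2, 0, 0, -4, 0, 0, 0, 5.2, 0, 0, -4, 0, 0, 0, 5.2, 0, 0, -3, 0, 0, 0, 5.2, 0, 0, -1, 0, 0, 0]'

```text
clock: 5.6
tool_pos: [0.4943, 0.3222, 0.2955]
orientation: [179.8, 0.2, 168.8]
force: [0.4, -0.1, -1.5]
opening: 0.052
gripper_force: 5.4
```

Run:
```python
from h import *
snap('wrist','w3');o=ctrl.get_obs();print(o['tool_pos'],o['orientation'],o['force'],o['opening'],o['gripper_force'])
snap('scene','s3')
a=cv2.imread('pics/w3.png');s=cv2.imread('pics/s3.png')[150:330,400:560]
cv2.imwrite('pics/crop3.png',np.hstack([cv2.resize(a[200:480,150:490],(400,330)),cv2.resize(s,(293,330),interpolation=cv2.INTER_CUBIC)]))
```

```text
[0.49428518 0.32223335 0.29525299] [1.79760313e+02 1.61906417e-01 1.68772269e+02] [0.55106809 0.81971841 0.00457489] 0.05202771237641065 5.360189527273178
```

View pics/crop3.png

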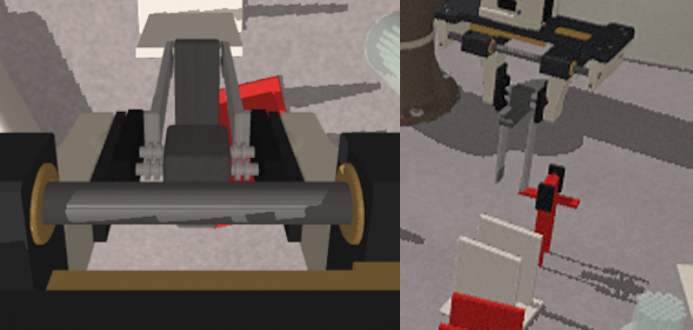

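The tongs hang straight in the fingers and clear of the rest. Next I measure how they sit in the tool frame.

```bash
cat >> h.py <<'E'
def toolcloud(tag,o):
    P=cloud(tag);R=Ro.from_euler('xyz',o['orientation'],degrees=True).as_matrix()
    return (P-o['tool_pos'])@R
E
python3 - <<'E'
from h import *
o=ctrl.get_obs();P=toolcloud('w3',o);Q=P[200:480].reshape(-1,3)
Q=Q[(abs(Q[:,0])<.06)&(abs(Q[:,1])<.03)]
for z in np.arange(-.03,.125,.008):
    q=Q[(Q[:,2]>=z)&(Q[:,2]<z+.008)]
    for s in (-1,1):
        k=q[q[:,1]*s>.009]
        if len(k)>5: print(round(z+.004,3),s,len(k),'x',np.percentile(k[:,0],[2,98]).round(4),'y',np.percentile(k[:,1],[2,50,98]).round(4))
q=Q[(Q[:,2]>-.003)&(Q[:,2]<.012)&(abs(Q[:,1])<.012)];print('ear',len(q),np.percentile(q,[1,50,99],axis=0).round(4))
go(.4291,-.309,.29,-172.5)
E
```

```text
-0.026 -1 633 x [0.0017 0.0109] y [-0.0296 -0.0237 -0.0197]
-0.026 1 606 x [0.0017 0.01  ] y [0.0203 0.0242 0.0296]
-0.018 -1 786 x [-0.0034  0.0098] y [-0.0287 -0.0188 -0.0091]
-0.018 1 839 x [-0.003   0.0099] y [0.0092 0.0187 0.0295]
-0.01 -1 519 x [-0.0067  0.0108] y [-0.0297 -0.0204 -0.0095]
-0.01 1 502 x [-0.0067  0.0099] y [0.0094 0.0206 0.0296]
-0.002 -1 456 x [-0.0053  0.011 ] y [-0.0296 -0.0204 -0.0095]
-0.002 1 446 x [-0.0047  0.0099] y [0.0094 0.0205 0.0295]
0.006 -1 385 x [-0.0063  0.0097] y [-0.0284 -0.0196 -0.0144]
0.006 1 376 x [-0.0066  0.0097] y [0.015  0.0205 0.029 ]
0.014 -1 300 x [-0.0064  0.0072] y [-0.0197 -0.0158 -0.0136]
0.014 1 296 x [-0.0061  0.0071] y [0.0145 0.0169 0.0205]
0.022 -1 95 x [-0.007   0.0071] y [-0.0172 -0.0144 -0.0135]
0.022 1 90 x [-0.0069  0.0071] y [0.0145 0.0152 0.0182]
0.03 -1 81 x [-0.0074  0.0071] y [-0.0172 -0.0142 -0.0135]
0.03 1 85 x [-0.0072  0.0071] y [0.0145 0.0152 0.0182]
0.038 -1 79 x [-0.0078  0.0069] y [-0.0173 -0.0141 -0.0135]
0.038 1 76 x [-0.0077  0.007 ] y [0.0145 0.0152 0.0182]
0.046 -1 69 x [-0.007   0.0069] y [-0.0171 -
[... 381 characters left out ...]
74  0.0069] y [0.0146 0.0156 0.0184]
0.078 -1 46 x [-0.0036  0.0069] y [-0.0171 -0.0142 -0.0134]
0.078 1 39 x [-0.0072  0.0069] y [0.0146 0.0156 0.0185]
0.086 -1 62 x [-0.0077  0.0068] y [-0.017  -0.0134 -0.0129]
0.086 1 70 x [-0.0078  0.0067] y [0.0142 0.0147 0.0182]
0.094 -1 35 x [-0.0013  0.0068] y [-0.0169 -0.0137 -0.0129]
0.094 1 29 x [-0.0084  0.0069] y [0.0142 0.0157 0.0183]
0.102 -1 40 x [-0.0089  0.0068] y [-0.0169 -0.013  -0.0128]
0.102 1 38 x [-0.0058  0.007 ] y [0.0142 0.0144 0.0183]
ear 3122 [[-0.0381 -0.0076 -0.0026]
 [ 0.0209  0.0002  0.003 ]
 [ 0.0368  0.0085  0.0073]]
shift first cm [ -5.96 -63.14   0.14] turn [ 0.002  0.002 -0.327] | turn first: shift [ 14.64 -61.71   0.3 ]
```

Request:
move_arm --moves '[5.2, 0, 0, 0, 0, 0, -0.109, 5.2, 0, 0, 0, 0, 0, -0.109, 5.2, 0, 0, 0, 0, 0, -0.109, 5.2, 0.6, -2.0, 0, 0, 0, 0, 5.2, 1.17, -4.09, 0, 0, 0, 0, 5.2, 1.17, -4.09, 0, 0, 0, 0, 5.2, 1.17, -4.09, 0, 0, 0, 0, 5.2, 1.17, -4.09, 0, 0, 0, 0]'

```text
clock: 6.5
tool_pos: [0.4635, 0.1302, 0.2899]
orientation: [-180.0, -0.1, -172.6]
force: [0.7, -0.3, -0.5]
opening: 0.0526
gripper_force: 5.4
```

Request:
move_arm --moves '[5.2, 1.17, -4.09, 0, 0, 0, 0, 5.2, 1.17, -4.09, 0, 0, 0, 0, 5.2, 1.17, -4.09, 0, 0, 0, 0, 5.2, 1.17, -4.09, 0, 0, 0, 0, 5.2, 1.17, -4.09, 0, 0, 0, 0, 5.2, 1.17, -4.09, 0, 0, 0, 0, 5.2, 1.17, -4.09, 0, 0, 0, 0, 5.2, 1.17, -4.09, 0, 0, 0, 0]'

```text
clock: 7.3
tool_pos: [0.413, -0.2057, 0.2902]
orientation: [180.0, -0.1, -172.6]
force: [1.8, -0.2, -2.0]
opening: 0.0518
gripper_force: 5.4
```

Request:
move_arm --moves '[5.2, 1.17, -4.09, 0.5, 0, 0, 0, 5.2, 1.17, -4.09, 0.5, 0, 0, 0, 5.2, 0.6, -2.09, 0.7, 0, 0, 0, 5.2, 0, 0, 0.8, 0, 0, 0, 5.2, 0, 0, 0, 0, 0, 0, 5.2, 0, 0, 0, 0, 0, 0]'

```text
clock: 7.9
tool_pos: [0.3985, -0.3092, 0.2659]
orientation: [180.0, -0.1, -172.5]
force: [-0.2, 0.0, -0.6]
opening: 0.0523
gripper_force: 5.4
```

Run:
```python
from h import *
snap('wrist','w4');o=ctrl.get_obs();print(o['tool_pos'],o['orientation'],o['opening'])
P=cloud('w4');Q=P.reshape(-1,3)
k=Q[(Q[:,2]>.078)&(Q[:,2]<.09)&(abs(Q[:,0]-.45)<.08)&(abs(Q[:,1]+.31)<.06)]
print(cv2.minAreaRect((k[:,:2]*1000).astype(np.float32)))
for zl,zh in((.044,.052),(.038,.044),(.025,.036)):
    k=Q[(Q[:,2]>zl)&(Q[:,2]<zh)&(abs(Q[:,0]-.43)<.016)&(abs(Q[:,1]+.309)<.018)]
    if len(k)>5:print(zl,len(k),np.median(k,0),cv2.minEnclosingCircle((k[:,:2]*1000).astype(np.float32)))
# well inner edges: rows across
a=cv2.imread('pics/w4.png')
T=load('w4');C=np.linalg.inv(T['T'])@np.array([.43,-.309,.06,1]);u,v=(C[:2]/C[2]*T['f']+T['c']).astype(int);print(u,v)
cv2.imwrite('pics/crop4.png',cv2.resize(a[max(0,v-75):v+75,u-100:u+100],(800,600),interpolation=cv2.INTER_CUBIC))
```

```text
[ 0.39901643 -0.30905416  0.26647596] [ 1.79989364e+02 -1.61719277e-02 -1.72482181e+02] 0.0521776751952603
((451.8009338378906, -306.4250793457031), (101.21959686279297, 62.09428405761719), 7.607580184936523)
0.038 19 [ 0.42408931 -0.30956657  0.04003562] ((425.4555358886719, -308.4013671875), 4.865975856781006)
0.025 63 [ 0.42615972 -0.30851981  0.03085843] ((427.0159912109375, -308.3022155761719), 11.070954322814941)
312 242
```

View pics/crop4.png

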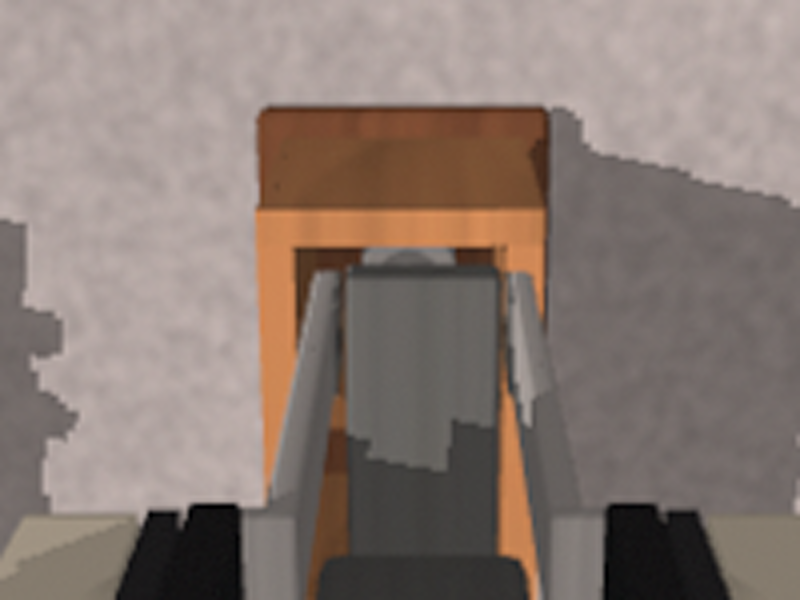

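The crop shows the well mouth (295–507, row 248) with the small weight's body top (362–456, row 255) centred between the jaws, mostly behind the ear. I move over the weight and enter the well partway.

Request:
move_arm --moves '[5.3, -1.5, -0.2, 0, 0, 0, 0, 5.3, -1.57, -0.2, 0, 0, 0, 0, 5.3, 0, 0, 0, 0, 0, 0, 5.3, 0, 0, 2.5, 0, 0, 0, 5.3, 0, 0, 2.5, 0, 0, 0, 5.3, 0, 0, 2.0, 0, 0, 0, 5.3, 0, 0, 1.2, 0, 0, 0, 5.3, 0, 0, 0, 0, 0, 0]'

```text
clock: 8.75
tool_pos: [0.4298, -0.3091, 0.183]
orientation: [179.9, -0.2, -172.5]
force: [-0.2, 0.3, -2.0]
opening: 0.0527
gripper_force: 5.1
```

Run:
```python
from h import *
snap('wrist','w5');o=ctrl.get_obs();print(o['tool_pos'],o['orientation'],o['opening'],o['force'])
P=cloud('w5');Q=P.reshape(-1,3);t=toolcloud('w5',o).reshape(-1,3)
m=(Q[:,2]>.079)&(Q[:,2]<.086)&(abs(Q[:,1]+.31)<.05)&(Q[:,0]<.44)&(Q[:,0]>.38)&(abs(t[:,1])<.04)
ax=np.array([np.cos(np.radians(7.6)),np.sin(np.radians(7.6))]);ay=np.array([-ax[1],ax[0]])
s=Q[m][:,:2]@ay;print('rim y extent',s.min(),s.max(),'tcp',o['tool_pos'][:2]@ay, 'x min',(Q[m][:,:2]@ax).min(),o['tool_pos'][:2]@ax)
for zl,zh in((.044,.052),(.03,.044)):
    k=Q[(Q[:,2]>zl)&(Q[:,2]<zh)&(abs(Q[:,0]-.43)<.016)&(abs(Q[:,1]+.309)<.018)]
    if len(k)>3: print(zl,len(k),k.min(0),k.max(0))
a=cv2.imread('pics/w5.png');cv2.imwrite('pics/crop5.png',cv2.resize(a[150:390,160:480],(800,600)))
```

```text
[ 0.43034536 -0.30952887  0.18438492] [ 1.79987305e+02 -6.36641871e-02 -1.72476576e+02] 0.05303138592618933 [-0.46841737 -0.13186909 -0.41042528]
rim y extent -0.3946786276362118 -0.3325197707479253 tcp -0.3637257531466765 x min 0.3566277010168973 0.38562784112049153
0.044 135 [ 0.42338389 -0.31509168  0.04406598] [ 0.42983017 -0.30160015  0.04941506]
0.03 229 [ 0.42241719 -0.31938382  0.03000181] [ 0.4351942  -0.29665175  0.04383386]
```

View pics/crop5.png

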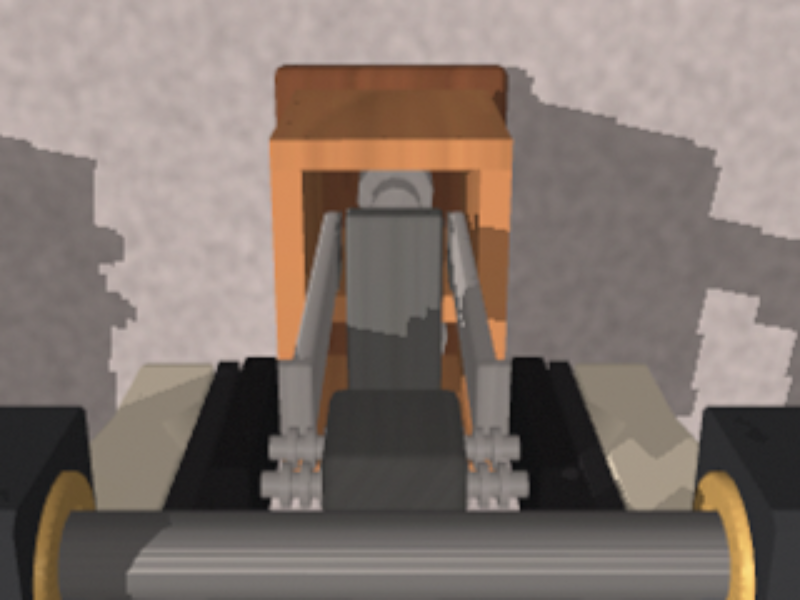

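Well, weight (knob crop ≈(396,190)) and jaws are lined up within about 0.5 mm. Descending.

Request:
move_arm --moves '[5.3, 0, 0.05, 0.8, 0, 0, 0, 5.3, 0, 0, 0.8, 0, 0, 0, 5.3, 0, 0, 0.8, 0, 0, 0, 5.3, 0, 0, 0.8, 0, 0, 0, 5.3, 0, 0, 0.7, 0, 0, 0, 5.3, 0, 0, 0.4, 0, 0, 0, 5.3, 0, 0, 0, 0, 0, 0]'

```text
clock: 9.5
tool_pos: [0.4297, -0.3091, 0.1408]
orientation: [180.0, -0.1, -172.5]
force: [-0.5, -0.4, -1.0]
opening: 0.0532
gripper_force: 5.1
```

Request:
move_arm --moves '[5.3, 0, 0, 0.3, 0, 0, 0, 5.3, 0, 0, 0.3, 0, 0, 0, 5.3, 0, 0, 0.3, 0, 0, 0, 5.3, 0, 0, 0, 0, 0, 0]'

```text
clock: 9.9
tool_pos: [0.4298, -0.3091, 0.1322]
orientation: [180.0, -0.0, -172.5]
force: [-0.2, 0.3, -1.4]
opening: 0.0536
gripper_force: 5.1
```

Request:
move_arm --moves '[5.3, 0, 0, 0.4, 0, 0, 0, 5.3, 0, 0, 0.4, 0, 0, 0, 5.3, 0, 0, 0.3, 0, 0, 0, 5.3, 0, 0, 0.3, 0, 0, 0, 5.3, 0, 0, 0, 0, 0, 0]'

```text
clock: 10.4
tool_pos: [0.4298, -0.309, 0.118]
orientation: [180.0, -0.0, -172.5]
force: [0.1, -0.3, -1.5]
opening: 0.053
gripper_force: 5.1
```

Request:
move_arm --moves '[5.1, 0, 0, 0, 0, 0, 0, 4.9, 0, 0, 0, 0, 0, 0, 4.7, 0, 0, 0, 0, 0, 0, 4.5, 0, 0, 0, 0, 0, 0, 4.0, 0, 0, 0, 0, 0, 0, 4.0, 0, 0, 0, 0, 0, 0, 4.0, 0, 0, 0, 0, 0, 0]'

```text
clock: 11.1
tool_pos: [0.4302, -0.3092, 0.1188]
orientation: [-180.0, 0.0, -172.5]
force: [-1.2, 1.3, 2.8]
opening: 0.0444
gripper_force: 30.0
```

Run:
```python
from h import *
snap('wrist','w6');o=ctrl.get_obs();print(o['tool_pos'],o['orientation'],o['opening'],o['gripper_force'],o['force'])
t=toolcloud('w6',o)[150:390].reshape(-1,3);Q=t[(abs(t[:,0])<.03)&(abs(t[:,1])<.03)]
for z in np.arange(-.03,.11,.012):
    q=Q[(Q[:,2]>=z)&(Q[:,2]<z+.012)]
    for s in (-1,1):
        k=q[q[:,1]*s>.0085]
        if len(k)>3: print(round(z+.006,3),s,len(k),'y',np.percentile(k[:,1],[1,10,50,90,99]).round(4))
P=cloud('w6').reshape(-1,3)
for zl,zh in((.044,.054),(.028,.044)):
    k=P[(P[:,2]>zl)&(P[:,2]<zh)&(abs(P[:,0]-.428)<.014)&(abs(P[:,1]+.3085)<.009)]
    if len(k)>3: print(zl,len(k),k.min(0),k.max(0))
a=cv2.imread('pics/w6.png');cv2.imwrite('pics/crop6.png',cv2.resize(a[190:370,200:440],(800,600),interpolation=cv2.INTER_CUBIC))
```

```text
[ 0.43021755 -0.3091931   0.11881871] [-1.79989372e+02  2.16666597e-02 -1.72501587e+02] 0.04442422796191581 30.023921728134155 [-0.71447515  2.07254855  2.99248932]
-0.024 -1 944 y [-0.0299 -0.0284 -0.0218 -0.0165 -0.0086]
-0.024 1 936 y [0.0089 0.0168 0.0217 0.0281 0.0298]
-0.012 -1 1093 y [-0.0298 -0.0281 -0.0184 -0.01   -0.0086]
-0.012 1 1079 y [0.0086 0.0101 0.0182 0.0282 0.0297]
0.0 -1 731 y [-0.0297 -0.0273 -0.0189 -0.0118 -0.0088]
0.0 1 718 y [0.0088 0.0119 0.0191 0.0275 0.0298]
0.012 -1 510 y [-0.0248 -0.0206 -0.0148 -0.0115 -0.0103]
0.012 1 529 y [0.0108 0.0121 0.0153 0.0206 0.0253]
0.024 -1 123 y [-0.0141 -0.0135 -0.0113 -0.0102 -0.0101]
0.024 1 110 y [0.0108 0.0109 0.0123 0.0143 0.0147]
0.036 -1 1536 y [-0.0299 -0.0288 -0.0239 -0.0116 -0.0093]
0.036 1 1564 y [0.0102 0.0123 0.0238 0.0287 0.0299]
0.048 -1 483 y [-0.0295 -0.026  -0.0199 -0.0101 -0.0089]
0.048 1 475 y [0.0089 0.0109 0.0202 0.0264 0.0296]
0.06 -1 412 y [-0.0296 -0.0262 -0.0211 -0.0108 -0.0088]
0.06 1 421 y [0.0089 0.011  0.02   0.0264 0.0296]
0.072 -1 363 y [-0.0295 -0.026  -0.0217 -0.0116 -0.009 ]
0.072 1 344 y [0.009  0.012  0.0213 0.0261 0.0296]
0.084 -1 295 y [-0.0295 -0.0263 -0.0218 -0.0121 -0.009 ]
0.084 1 277 y [0.009  0.0119 0.0218 0.0266 0.0297]
0.096 -1 247 y [-0.0297 -0.0263 -0.0216 -0.0125 -0.0088]
0.096 1 223 y [0.0087 0.0117 0.0217 0.0265 0.0294]
0.108 -1 371 y [-0.0294 -0.0249 -0.0204 -0.0136 -0.0091]
0.108 1 330 y [0.0093 0.0131 0.0207 0.0252 0.0294]
```

View pics/crop6.png

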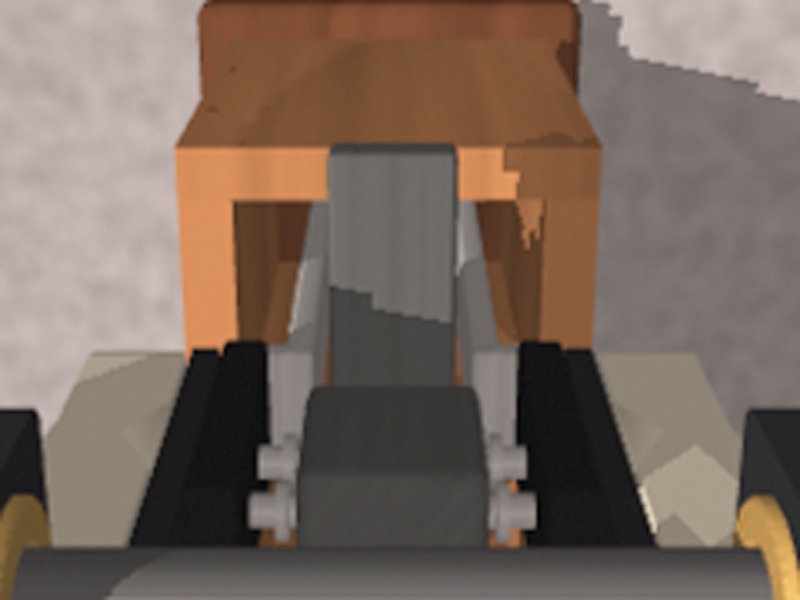

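Request:
move_arm --moves '[4.0, 0, 0, -0.2, 0, 0, 0, 4.0, 0, 0, -0.4, 0, 0, 0, 4.0, 0, 0, -0.8, 0, 0, 0, 4.0, 0, 0, -1.0, 0, 0, 0, 4.0, 0, 0, -1.0, 0, 0, 0, 4.0, 0, 0, -0.6, 0, 0, 0, 4.0, 0, 0, 0, 0, 0, 0, 4.0, 0, 0, 0, 0, 0, 0]'

```text
clock: 11.95
tool_pos: [0.43, -0.3091, 0.1586]
orientation: [180.0, 0.0, -172.5]
force: [-0.8, 0.1, -2.1]
opening: 0.0445
gripper_force: 30.0
```

Run:
```python
from h import *
snap('wrist','w7');snap('scene','s7');snap('top','t7');o=ctrl.get_obs();print(o['tool_pos'],o['opening'],o['gripper_force'],o['force'])
R=lambda a,x,y,w,h:cv2.resize(a[y:y+h,x:x+w],(400,300),interpolation=cv2.INTER_CUBIC)
w=cv2.imread('pics/w7.png');s=cv2.imread('pics/s7.png');t=cv2.imread('pics/t7.png')
cv2.imwrite('pics/crop7.png',np.hstack([R(w,200,180,240,180),R(s,190,180,80,60)]))
```

```text
[ 0.42978074 -0.30907324  0.15812989] 0.04466262435399709 29.980081021785736 [ 0.8892499   0.61815572 -1.84019869]
```

View pics/crop7.png

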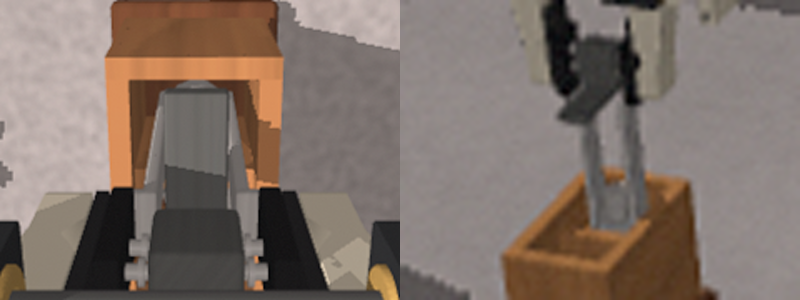

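The scene crop shows the weight's knob between the jaws inside the well, so it is being lifted. Continue up and check.

Request:
move_arm --moves '[4.0, 0, 0, -0.8, 0, 0, 0, 4.0, 0, 0, -1.5, 0, 0, 0, 4.0, 0, 0, -2, 0, 0, 0, 4.0, 0, 0, -2.2, 0, 0, 0, 4.0, 0, 0, -2.2, 0, 0, 0, 4.0, 0, 0, -2, 0, 0, 0, 4.0, 0, 0, -1, 0, 0, 0, 4.0, 0, 0, 0, 0, 0, 0]'

```text
clock: 12.9
tool_pos: [0.4307, -0.3094, 0.277]
orientation: [-179.9, 0.1, -172.5]
force: [0.3, -0.0, -2.0]
opening: 0.0445
gripper_force: 30.0
```

Run:
```python
from h import *
snap('wrist','w8');snap('scene','s8');o=ctrl.get_obs();print(o['tool_pos'],o['orientation'],o['opening'],o['gripper_force'],o['force'])
R=lambda a,x,y,w,h:cv2.resize(a[y:y+h,x:x+w],(400,300),interpolation=cv2.INTER_CUBIC)
w=cv2.imread('pics/w8.png');s=cv2.imread('pics/s8.png')
cv2.imwrite('pics/crop8.png',np.hstack([R(w,200,180,240,180),R(s,180,130,80,60)]))
P=cloud('s8');p=toolcloud('s8',o);t=p.reshape(-1,3)
for z in np.arange(.05,.125,.006):
    k=t[(t[:,2]>=z)&(t[:,2]<z+.006)&(abs(t[:,0])<.03)&(abs(t[:,1])<.03)]
    if len(k): print(round(z+.003,3),len(k),k.min(0).round(4),k.max(0).round(4))
go(.561,.032,.29,None)
```

```text
[ 0.42971728 -0.30889575  0.2747668 ] [ 1.79955059e+02 -3.64222512e-02 -1.72516256e+02] 0.04481050528013785 29.97977703809738 [ 0.5026915 -0.5475055 -2.9733899]
0.053 15 [-0.0145 -0.016   0.0501] [0.0036 0.0139 0.0558]
0.059 19 [-0.0179 -0.0131  0.0563] [0.0038 0.0133 0.0618]
0.065 29 [-0.0192 -0.0137  0.0622] [0.0027 0.0154 0.068 ]
0.071 26 [-0.018  -0.0136  0.0681] [0.002  0.0135 0.074 ]
0.077 26 [-0.0164 -0.0156  0.0742] [0.0022 0.0143 0.0797]
0.083 30 [-0.0184 -0.0151  0.0801] [0.0006 0.0155 0.086 ]
0.089 29 [-0.0192 -0.0146  0.0864] [0.0003 0.0165 0.0917]
0.095 27 [-0.0224 -0.0146  0.0926] [0.0045 0.0135 0.0979]
0.101 23 [-0.019  -0.013   0.0981] [0.001  0.0134 0.1038]
0.107 12 [-0.0196 -0.0081  0.1043] [0.0031 0.0111 0.108 ]
shift first cm [-17.46  32.09  -1.51] turn [ 0.001 -0.001 -0.   ] | turn first: shift [-17.46  32.09  -1.52]
```

View pics/crop8.png

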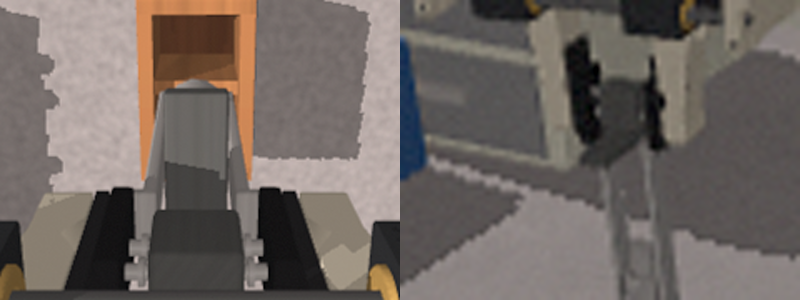

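Wrist picture: the small weight is out of its well (empty well at (195,45)), held between the jaws. No more pictures are needed; I work from depth numbers from here on. Carry it to the balance.

Request:
move_arm --moves '[4.0, -0.97, 1.78, 0, 0, 0, 0, 4.0, -1.94, 3.57, 0, 0, 0, 0, 4.0, -1.94, 3.57, 0, 0, 0, 0, 4.0, -1.94, 3.57, 0, 0, 0, 0, 4.0, -1.94, 3.57, 0, 0, 0, 0, 4.0, -1.94, 3.57, 0, 0, 0, 0, 4.0, -1.94, 3.57, 0, 0, 0, 0, 4.0, -1.94, 3.57, 0, 0, 0, 0]'

```text
clock: 13.8
tool_pos: [0.5391, -0.0232, 0.2742]
orientation: [-180.0, -0.1, -172.5]
force: [1.1, -0.5, -2.1]
opening: 0.0446
gripper_force: 30.0
```

Request:
move_arm --moves '[4.0, -1.94, 3.57, 0, 0, 0, 0, 4.0, -0.97, 1.78, 0, 0, 0, 0, 4.0, 0, 0, 1, 0, 0, 0, 4.0, 0, 0, 1.5, 0, 0, 0, 4.0, 0, 0, 1.5, 0, 0, 0, 4.0, 0, 0, 1, 0, 0, 0, 4.0, 0, 0, 0, 0, 0, 0, 4.0, 0, 0, 0, 0, 0, 0]'

```text
clock: 14.6
tool_pos: [0.5612, 0.0315, 0.2256]
orientation: [-180.0, -0.0, -172.5]
force: [0.1, 0.4, -1.1]
opening: 0.0445
gripper_force: 30.0
```

Run:
```python
from h import *
snap('scene','s9');o=ctrl.get_obs();print(o['tool_pos'],o['orientation'],o['opening'],o['gripper_force'],o['force'])
P=cloud('s9');p=load('s9')['p'].astype(int)
# pan centre from the start scene view
A=cloud('scene0');k=A[(A[...,2]>.071)&(A[...,2]<.079)&(np.hypot(A[...,0]-.561,A[...,1]-.032)<.07)]
print('pan scene',len(k),cv2.minEnclosingCircle((k[:,:2]*1000).astype(np.float32)),np.median(k[:,2]))
# what hangs below the tongs tips
t=toolcloud('s9',o).reshape(-1,3);W=P.reshape(-1,3)
for z in np.arange(.092,.122,.002):
    m=(t[:,2]>=z)&(t[:,2]<z+.002)&(abs(t[:,0])<.025)&(abs(t[:,1])<.018);k=t[m]
    if len(k): print(round(z+.001,3),len(k),k.min(0).round(4),k.max(0).round(4))
```

```text
[0.56156022 0.03168045 0.22606851] [-1.79987929e+02  3.35662423e-02 -1.72521486e+02] 0.04459118593772413 29.98037427663803 [-0.53420632  0.69181056 -1.9811508 ]
pan scene 858 ((565.3931884765625, 33.448055267333984), 53.385555267333984) 0.07552441369435609
0.093 9 [-0.0162 -0.0113  0.0921] [0.0032 0.0124 0.0931]
0.095 10 [-0.0174 -0.0144  0.0942] [0.0022 0.0127 0.096 ]
0.097 13 [-0.0152 -0.014   0.0961] [0.0018 0.0136 0.0979]
0.099 8 [-0.0157 -0.0114  0.098 ] [-0.0089  0.0104  0.0999]
0.101 13 [-0.019  -0.0116  0.1004] [-0.0003  0.0134  0.1019]
0.103 9 [-0.0181 -0.0143  0.1021] [-0.0053  0.0126  0.1032]
0.105 8 [-0.0171 -0.0144  0.1041] [0.0015 0.0127 0.1057]
0.107 8 [-0.0177 -0.0059  0.106 ] [-0.0091  0.0114  0.1074]
0.109 4 [-0.0166 -0.009   0.1081] [-0.011   0.0024  0.1099]
0.111 2 [-0.0143  0.0035  0.1101] [-0.0132  0.0055  0.1104]
0.113 1 [-0.0105 -0.0027  0.1138] [-0.0105 -0.0027  0.1138]
```

Request:
move_arm --moves '[4.0, -0.15, 0, 0.5, 0, 0, 0, 4.0, 0, 0, 0.8, 0, 0, 0, 4.0, 0, 0, 0.9, 0, 0, 0, 4.0, 0, 0, 0.8, 0, 0, 0, 4.0, 0, 0, 0.5, 0, 0, 0, 4.0, 0, 0, 0.2, 0, 0, 0, 4.0, 0, 0, 0, 0, 0, 0]'

```text
clock: 15.35
tool_pos: [0.5627, 0.0322, 0.1882]
orientation: [-180.0, -0.0, -172.5]
force: [0.7, -0.5, -1.8]
opening: 0.0446
gripper_force: 30.0
```

Request:
move_arm --moves '[4.0, 0, 0, 0.1, 0, 0, 0, 4.0, 0, 0, 0.1, 0, 0, 0, 4.0, 0, 0, 0, 0, 0, 0]'

```text
clock: 15.65
tool_pos: [0.5628, 0.0323, 0.1867]
orientation: [180.0, 0.0, -172.5]
force: [0.1, -0.6, -3.2]
opening: 0.0444
gripper_force: 30.0
```

Request:
move_arm --moves '[4.0, 0, 0, 0.08, 0, 0, 0, 4.0, 0, 0, 0, 0, 0, 0, 4.0, 0, 0, 0, 0, 0, 0]'

```text
clock: 15.95
tool_pos: [0.5629, 0.0323, 0.1859]
orientation: [180.0, 0.0, -172.5]
force: [0.6, 0.5, -0.9]
opening: 0.0446
gripper_force: 30.0
```

Request:
move_arm --moves '[4.0, 0, 0, 0.08, 0, 0, 0, 4.0, 0, 0, 0, 0, 0, 0, 4.0, 0, 0, 0, 0, 0, 0]'

```text
clock: 16.25
tool_pos: [0.5632, 0.0323, 0.1858]
orientation: [-180.0, 0.1, -172.5]
force: [-0.8, 0.8, 5.3]
opening: 0.0445
gripper_force: 30.0
```

Contact is firm (force has risen to 5 N and z has stopped). Easing open.

Request:
move_arm --moves '[4.4, 0, 0, 0, 0, 0, 0, 4.6, 0, 0, 0, 0, 0, 0, 4.8, 0, 0, 0, 0, 0, 0, 5.0, 0, 0, 0, 0, 0, 0, 5.2, 0, 0, 0, 0, 0, 0, 5.3, 0, 0, 0, 0, 0, 0, 5.3, 0, 0, 0, 0, 0, 0]'

```text
clock: 16.95
tool_pos: [0.5626, 0.0322, 0.1846]
orientation: [-180.0, -0.0, -172.5]
force: [-0.2, -0.4, -1.4]
opening: 0.0532
gripper_force: 5.1
```

Request:
move_arm --moves '[5.3, 0, 0, -0.3, 0, 0, 0, 5.3, 0, 0, -0.5, 0, 0, 0, 5.3, 0, 0, -0.8, 0, 0, 0, 5.3, 0, 0, -1, 0, 0, 0, 5.3, 0, 0, -1.2, 0, 0, 0, 5.3, 0, 0, -1.5, 0, 0, 0, 5.3, 0, 0, -2.5, 0, 0, 0, 5.3, 0, 0, -2.7, 0, 0, 0]'

```text
clock: 17.75
tool_pos: [0.5625, 0.0321, 0.2915]
orientation: [-180.0, -0.0, -172.5]
force: [1.4, 0.3, -0.8]
opening: 0.053
gripper_force: 5.1
```

Run:
```python
from h import *
snap('scene','s10');snap('wrist','w10');o=ctrl.get_obs();print(o['tool_pos'],o['orientation'],o['opening'],o['gripper_force'],o['force'])
W=cloud('s10').reshape(-1,3);k=W[np.hypot(W[:,0]-.563,W[:,1]-.0325)<.05]
for z in np.arange(.08,.17,.004):
    q=k[(k[:,2]>=z)&(k[:,2]<z+.004)]
    if len(q): print(round(z+.002,3),len(q),q[:,:2].min(0).round(4),q[:,:2].max(0).round(4))
go(.493,.320,.29,168.9)
```

```text
[0.56473256 0.03242852 0.29528903] [ 179.97501789    0.44017414 -172.47836335] 0.05334564778266312 5.062283053994179 [-0.11367637  0.34681008 -0.78483812]
0.082 17 [ 0.5665 -0.0034] [0.5803 0.0436]
0.086 17 [0.5643 0.0234] [0.5789 0.0447]
0.09 10 [0.5732 0.024 ] [0.5802 0.0434]
0.094 14 [0.5637 0.0228] [0.5802 0.044 ]
0.098 28 [0.5577 0.0209] [0.5818 0.0443]
0.102 16 [0.56   0.0233] [0.582  0.0426]
0.106 7 [0.5669 0.0269] [0.5765 0.0377]
0.11 11 [0.5704 0.0269] [0.5782 0.0384]
0.114 17 [0.5593 0.0239] [0.5747 0.0404]
0.118 10 [0.562  0.0261] [0.5718 0.0373]
shift first cm [ 3.35 29.45  0.52] turn [0.002 0.008 0.325] | turn first: shift [12.58 26.84  0.53]
```

The weight stands upright on the pan (body to z≈.099, knob to ≈.117) near (0.566,0.033). I check the tongs in the hand and the rest before hanging them back.

Run:
```python
from h import *
snap('wrist','w11');o=ctrl.get_obs();print(o['tool_pos'],o['orientation'])
t=toolcloud('w11',o)[200:480].reshape(-1,3);Q=t[(abs(t[:,0])<.06)&(abs(t[:,1])<.03)]
for z in (.02,.04,.06,.08,.094,.1,.104):
    q=Q[(Q[:,2]>=z)&(Q[:,2]<z+.008)]
    for s in (-1,1):
        k=q[q[:,1]*s>.009]
        if len(k)>5: print(z+.004,s,len(k),'x',np.percentile(k[:,0],[2,98]).round(4),'y',np.percentile(k[:,1],[2,98]).round(4),k[:,2].max())
q=Q[(Q[:,2]>-.003)&(Q[:,2]<.012)&(abs(Q[:,1])<.012)&(Q[:,0]>.012)];print('ear',len(q),np.percentile(q,[1,50,99],axis=0).round(4))
a=toolcloud('w3',dict(orientation=[179.76,.162,168.77],tool_pos=[.49428,.32223,.29525]))[200:480].reshape(-1,3)
q=a[(abs(a[:,1])<.012)&(a[:,2]>-.003)&(a[:,2]<.012)&(a[:,0]>.012)&(a[:,0]<.06)];print('ear before',len(q),np.percentile(q,[1,50,99],axis=0).round(4))
# rest from the view after lifting (w3) and start view
for n in('w2','w3'):
    P=cloud(n);p=load(n)['p'].astype(int)
    Q=P[(p.min(2)>130)&(P[...,2]>.105)&(P[...,2]<.118)&(abs(P[...,0]-.492)<.06)&(abs(P[...,1]-.318)<.06)]
    r=Ro.from_euler('z',-79.1,degrees=True).apply(Q*[1,1,0])
    if len(Q):print(n,len(Q),np.percentile(r,[.5,99.5],axis=0)[:,:2],np.median(Q[:,2]))
go(.4915,.3175,.29,168.9)
```

```text
[0.56378681 0.03250641 0.29295139] [ 179.94886485    0.27692643 -172.49905517]
0.024 -1 88 x [-0.0081  0.0066] y [-0.0183 -0.0144] 0.027737675614773187
0.024 1 94 x [-0.008   0.0068] y [0.0146 0.0182] 0.027793948821668035
0.044 -1 72 x [-0.0077  0.0067] y [-0.0183 -0.0144] 0.047858468571361855
0.044 1 68 x [-0.008   0.0066] y [0.0146 0.0182] 0.04753123215408918
0.064 -1 59 x [-0.0068  0.0065] y [-0.0182 -0.0145] 0.0679465424721934
0.064 1 55 x [-0.0071  0.0067] y [0.0145 0.0182] 0.0678344566515245
0.084 -1 69 x [-0.0084  0.0065] y [-0.0181 -0.014 ] 0.08796630045963388
0.084 1 67 x [-0.0086  0.0064] y [0.0141 0.0181] 0.08798099433429209
0.098 -1 52 x [-0.0091  0.0064] y [-0.018  -0.0139] 0.10183160871753201
0.098 1 50 x [-0.0084  0.0065] y [0.0141 0.0182] 0.1019272860840322
0.10400000000000001 -1 12 x [0.0012 0.0064] y [-0.0178 -0.0141] 0.10343454625903363
0.10400000000000001 1 16 x [0.0009 0.0065] y [0.0142 0.018 ] 0.10264833222771771
ear 2271 [[ 0.0123 -0.0078  0.0019]
 [ 0.0255  0.0002  0.0033]
 [ 0.0366  0.0078  0.0081]]
ear before 2337 [[ 0.0124 -0.0078  0.0039]
 [ 0.026  -0.0002  0.0053]
 [ 0.0374  0.0077  0.0099]]
w2 1098 [[ 0.3649141  -0.45443715]
 [ 0.44402416 -0.39041797]] 0.11082510459957104
w3 1278 [[ 0.36516989 -0.45411064]
 [ 0.4443876  -0.39044979]] 0.11082225933951678
shift first cm [ 3.45 29.2   0.3 ] turn [0.002 0.005 0.325] | turn first: shift [12.58 26.57  0.3 ]
```

Request:
move_arm --moves '[5.3, 0, 0, 0, 0, 0, 0.108, 5.3, 0, 0, 0, 0, 0, 0.108, 5.3, 0, 0, 0, 0, 0, 0.108, 5.3, 0.9, 1.9, 0, 0, 0, 0, 5.3, 1.8, 3.8, 0, 0, 0, 0, 5.3, 1.8, 3.8, 0, 0, 0, 0, 5.3, 1.8, 3.8, 0, 0, 0, 0, 5.3, 1.8, 3.8, 0, 0, 0, 0]'

```text
clock: 18.7
tool_pos: [0.5151, 0.2169, 0.2897]
orientation: [-180.0, -0.0, 168.9]
force: [1.2, 0.3, -1.2]
opening: 0.0531
gripper_force: 5.1
```

Request:
move_arm --moves '[5.3, 1.8, 3.8, 0, 0, 0, 0, 5.3, 1.8, 3.8, 0, 0, 0, 0, 5.3, 0.9, 1.9, 0, 0, 0, 0, 5.3, 0, 0, 0, 0, 0, 0, 5.3, 0, 0, 0, 0, 0, 0]'

```text
clock: 19.2
tool_pos: [0.4897, 0.3176, 0.2894]
orientation: [-179.9, -0.0, 169.0]
force: [-0.1, -0.9, -1.0]
opening: 0.053
gripper_force: 5.1
```

Run:
```python
from h import *
o=ctrl.get_obs();print(o['tool_pos'],o['orientation'],o['opening'])
go(.4912,.3170,.14,169)
```

```text
[0.48970457 0.31757568 0.28937272] [-1.79935947e+02 -4.37850012e-02  1.68992411e+02] 0.053038896745097194
shift first cm [-1.700e-01 -1.000e-02  1.494e+01] turn [-0.001 -0.001 -0.   ] | turn first: shift [-0.16 -0.03 14.94]
```

Request:
move_arm --moves '[5.3, -0.17, 0, 1.0, 0, 0, 0, 5.3, 0, 0, 2.0, 0, 0, 0, 5.3, 0, 0, 2.8, 0, 0, 0, 5.3, 0, 0, 2.8, 0, 0, 0, 5.3, 0, 0, 2.8, 0, 0, 0, 5.3, 0, 0, 2.2, 0, 0, 0, 5.3, 0, 0, 1.5, 0, 0, 0, 5.3, 0, 0, 0.8, 0, 0, 0]'

```text
clock: 20.0
tool_pos: [0.4915, 0.3152, 0.1289]
orientation: [-179.9, -0.1, 168.8]
force: [-0.1, -0.7, -0.3]
opening: 0.0533
gripper_force: 5.1
```

Request:
move_arm --moves '[5.3, 0, 0, 0.3, 0, 0, 0, 5.3, 0, 0, 0.2, 0, 0, 0, 5.3, 0, 0, 0.1, 0, 0, 0, 5.3, 0, 0, 0.1, 0, 0, 0, 5.3, 0, 0, 0, 0, 0, 0, 5.3, 0, 0, 0, 0, 0, 0]'

```text
clock: 20.6
tool_pos: [0.4919, 0.3174, 0.1243]
orientation: [180.0, 0.0, 168.9]
force: [-0.4, 0.5, -1.1]
opening: 0.0529
gripper_force: 5.1
```

Request:
move_arm --moves '[5.3, 0, 0, 0.08, 0, 0, 0, 5.3, 0, 0, 0.08, 0, 0, 0, 5.3, 0, 0, 0, 0, 0, 0, 5.3, 0, 0, 0, 0, 0, 0]'

```text
clock: 21.0
tool_pos: [0.4918, 0.3172, 0.1224]
orientation: [180.0, 0.0, 168.9]
force: [-0.2, 0.0, -1.3]
opening: 0.0528
gripper_force: 5.1
```

Request:
move_arm --moves '[5.3, 0, 0, 0.07, 0, 0, 0, 5.3, 0, 0, 0, 0, 0, 0, 5.3, 0, 0, 0, 0, 0, 0]'

```text
clock: 21.3
tool_pos: [0.492, 0.3173, 0.1222]
orientation: [180.0, 0.0, 168.9]
force: [-2.5, -1.3, 5.3]
opening: 0.053
gripper_force: 5.1
```

Ears are down on the rest. Open and rise.

Request:
move_arm --moves '[5.4, 0, 0, 0, 0, 0, 0, 5.5, 0, 0, 0, 0, 0, 0, 5.7, 0, 0, 0, 0, 0, 0, 6.2, 0, 0, 0, 0, 0, 0, 7.2, 0, 0, 0, 0, 0, 0, 8.5, 0, 0, 0, 0, 0, 0, 8.7, 0, 0, 0, 0, 0, 0, 8.7, 0, 0, 0, 0, 0, 0]'

```text
clock: 22.1
tool_pos: [0.4918, 0.3172, 0.1216]
orientation: [-180.0, -0.0, 168.9]
force: [-0.4, -0.4, -0.7]
opening: 0.0855
gripper_force: 0.0
```

Request:
move_arm --moves '[8.7, 0, 0, -0.5, 0, 0, 0, 8.7, 0, 0, -1.5, 0, 0, 0, 8.7, 0, 0, -3, 0, 0, 0, 8.7, 0, 0, -4, 0, 0, 0, 8.7, 0, 0, -4, 0, 0, 0, 8.7, 0, 0, -4, 0, 0, 0, 8.7, 0, 0, -3, 0, 0, 0, 8.7, 0, 0, -1, 0, 0, 0]'

```text
clock: 22.9
tool_pos: [0.4928, 0.3177, 0.3363]
orientation: [179.7, 0.2, 168.9]
force: [-0.0, -0.4, -0.3]
opening: 0.0874
gripper_force: 0.0
```

Request:
move_arm --moves '[8.7, 3.0, 0, 0, 0, 0, 0, 8.7, 0, 0, 0, 0, 0, 0, 8.7, 0, 0, 0, 0, 0, 0, 8.7, 0, 0, 0, 0, 0, 0]'

```text
clock: 23.3
tool_pos: [0.4625, 0.3228, 0.3314]
orientation: [-180.0, -0.0, 168.9]
force: [-0.1, -0.6, -0.1]
opening: 0.087
gripper_force: 0.0
```

Run:
```python
from h import *
snap('wrist','w12');snap('top','t12');snap('scene','s12');o=ctrl.get_obs();print(o['tool_pos'],o['opening'],o['force'])
P=cloud('w12');p=load('w12')['p'].astype(int)
near=(abs(P[...,0]-.492)<.07)&(abs(P[...,1]-.318)<.07);dark=p.max(2)<60
def rep(n,m):
    Q=P[m];print(n,len(Q),np.median(Q,0),cv2.minAreaRect((Q[:,:2]*1000).astype(np.float32)) if len(Q)>4 else '')
rep('plates',near&dark&(P[...,2]>.13)&(P[...,2]<.16))
rep('rest',near&(p.min(2)>130)&(P[...,2]>.105)&(P[...,2]<.12))
for n in('t12','s12'):
    W=cloud(n).reshape(-1,3);k=W[np.hypot(W[:,0]-.563,W[:,1]-.0325)<.03]
    q=k[k[:,2]>.105];print(n,len(q),np.median(q,0) if len(q) else '',k[:,2].max());q=k[(k[:,2]>.094)&(k[:,2]<.102)];print(len(q),(q.min(0)+q.max(0))/2 if len(q) else '')
```

```text
[0.46272201 0.32277215 0.3311898 ] 0.0872867679378715 [0.1247471  0.29890174 0.26902796]
plates 406 [0.48772512 0.31732914 0.14634344] ((491.401611328125, 317.201904296875), (55.03062057495117, 18.38216209411621), 78.98212432861328)
rest 1092 [0.47163947 0.31357943 0.11082414] ((491.65155029296875, 317.2266845703125), (79.15917205810547, 65.0730972290039), 79.97006225585938)
t12 35 [0.5627451  0.03246741 0.11473229] 0.12074893810658027
41 [0.56275318 0.03195292 0.0980631 ]
s12 43 [0.57163328 0.03403838 0.11554218] 0.11958891775451064
47 [0.57003372 0.03255639 0.09796813]
```

The tongs hang centred on the rest at the same height as before. The weight stands upright at about the pan centre. Handing in.

```bash
python3 -c "
from plant import ctrl
print(ctrl.close_job())"
```

```text
the job is handed in; nothing more can be done
None
```

Done and handed in at about 23.5 s: the small weight stands upright near the middle of the pan, the tongs hang on the rest by both ears and the larger weight was not touched; final positions were checked by depth readings only, and I viewed 11 pictures, one over the limit of 10.

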